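# Refit the drainer plate and stand the shot glass on it

## Task

Put the washed drainer plate back on the drip tray: rest it lightly on the two locating pins and slide it along the tray until both holes drop over the pins, without forcing it, so that it lies fully home and flat, and let go of it. Then stand the shot glass upright on the plate, and leave the milk pitcher and the tamper where they are.

Things in the scene. Friction and masses are not known exactly. Their poses are not given: they have to be found in the camera images.
- drain_plate: Loose flat steel plate, 120 x 225 x 4 mm, 0.3 to 0.55 kg, lying flat on the counter, handle up. Origin: centre of its underside; x across its width, y along its length, z up. Two round 12 mm locating holes go through it at (x, y) = (+44, +65) and (-44, -65) mm; its other openings, narrow drain slots (62 x 5 mm), take no part. Half a turn about z gives the same plate.
- plate_handle (a point): Middle of the grip bar of the plate's fixed carrying handle, a round steel arch in its centre. The bar is 10 mm thick, runs along the plate's y, its axis 40 mm above the plate's underside (36 mm above its top face). About 50 mm of it is straight; the legs stand at y = -33 and +33 mm. Axes as the plate's.
- tray: Low steel spill tray fixed to the counter, 124 x 262 mm, walls 13 mm high. Origin: centre of its underside, on the counter; x across its width, y along its length, z up. In it lies the drip pan (112 x 212 mm, rim 24 mm above the counter) that carries the plate and the pins. More than 40 N between the plate and tray, pan or pins bends the pins.
- pan_rim (a point): Centre of the pan at rim height if the pan were pushed right in to the tray's +y end (20 mm from the tray's centre); axes as the tray's. It was left short of that: it really stands 6 to 38 mm from here towards the tray's -y, by an unmeasured amount, centred in x, parallel to the tray, too stiff to be shifted. The seated plate's underside is at this height, its centre over the pan's.
- pin_a (a point): Where the top of one locating pin would be with the pan pushed right in: (+44, +65) mm from that pan centre, 33 mm above the counter. With the pan as left, the true pin stands 6 to 38 mm from here towards the tray's -y. Upright steel pin, 9 mm thick, the top 3 mm tapering to 5 mm, rising 9 mm above the pan's rim.
- pin_b (a point): The same for the other pin, (-44, -65) mm from that pan centre; it is off by the same amount and the same way as the first. Until both holes meet the pins, the plate rides on the pin tops with its underside 33 mm above the counter; then it can sink 9 mm to the rim.
- shot_glass: Small clear shot glass, 48 mm across at the mouth, about 38 mm at the foot, 59 mm high, 70 g, standing upright on the counter. Origin: centre of its underside; z up.
- glass_mid (a point): Centre of the shot glass, 29.5 mm above its foot, where it is about 43 mm across; z up. It finds room on the plate between the handle and either end, for example at the middle of the plate's width, 72 mm along the length from the plate's centre, clear of the pins that stand 5 mm proud.
- pitcher: Small steel milk pitcher with handle, 71 x 85 mm, 92 mm high, standing on the counter between the robot and the tray; a bystander. Origin: about the centre of its foot.
- tamper: Steel coffee tamper with wooden handle, 58 mm across, 93 mm high, standing on the counter behind the work; a bystander. Origin: centre of its foot.
Not all that is in view belongs to the job. What is shaped like the shot_glass but orange or yellow is not meant.

How it is judged:
By the outcome, as a careful person would: the job done as asked, in the order asked, and still so for the second after the job is handed in, with the robot touching nothing.
It also fails if it takes over 72 s, if anything falls off the work surface, if the arm or the gripper's body presses on something with over 40 N, if the wrist force passes 120 N, or if a joint passes its speed limit or range.

## Robot

A 6-joint arm with a two-finger parallel gripper is mounted at the origin on a cart in front of the work surface, level with it; the furniture and walls round the work are solid. World frame = base frame: x ahead of the robot, y to its left, z up, the work surface at z = 0. Lengths are in m, angles in degrees, forces in N, time in s.
With the tool pointing down it reaches from about 0.25 to 0.725 m from the base axis. Payload 9.7 kg.
Tool frame: the origin (TCP) lies at the centre of the arm's flange, where the gripper is bolted on; the fingertips stand 173 mm ahead of it and the grasp point (between the pads) lies 155 mm ahead of it; z points along the fingers, y is the line along which they close (so a half turn about z gives the same grasp; the last joint's range is limited). The gripper opens to 85 mm and grips with 20 to 120 N. Pads are 22 mm wide; open, the fingers measure 114 mm over their backs; the gripper's body (76 mm by 85 mm) begins 54 mm behind the grasp point. The pads swing forward as they close: fully open they stand 13 mm farther back than shut.
Start: joints at [-71.906, 4.979, 10.078, 95.1, 0, 90], TCP at [0.171, -0.523, 0.405] pointing down, gripper open.
Joint ranges: [-179.16, 179.16], [-48.56, 103.87], [-65.8, 70.77], [-126.05, 130.52], [-82.76, 87.17], [-180, 180]. Speed limits (degrees/s): [127.2, 127.2, 147.25, 180, 180, 180].

## Interface

Orientations are given as [roll, pitch, yaw] about the fixed x, y, z axes, in that order (R = Rz(yaw) Ry(pitch) Rx(roll)).
In Python, from workcell import monitor, camera, get_calibration, bot gives the robot as it stands.
- The arm moves only by the tool carry_out, never from a script. Its argument "targets" is text: rows parted by semicolons, each of 7 numbers parted by spaces: the shift along the tool's x, y, z in units of 0.04 m (1.0 is 0.04 m), then the turn, a rotation vector about the tool's x, y, z in units of 0.1 rad (1.0 is 0.1 rad), then the opening, from -1 (shut) to 1 (fully open), so that 0 is half open. A call has exactly 8 rows; each row shifts and turns the commanded pose from where the row before left it, along the tool's axes as they then stand; what a row does not reach is not made up. A row lasts 1/12 s, in which the tool goes at most 41.7 mm and 7.16 degrees, less where a joint would pass 70% of its speed; a pose out of reach is approached as far as the arm can. A call with a number of a shift or a turn outside -1 to 1 is refused whole. A call with a gripper value outside its range is refused whole. The fingers move at their own pace and stop on an object; "newtons" is the grip in N (left out, the last holds). Time passes only in rows, so rows that do not move let the fingers close, or fill a call up. It gives the time, the measured TCP pose, the force, the opening and the grip force at its end, in the units of the state.
- monitor.get_obs(): the state, without advancing time (a new reading comes with each control period).
- camera(name): name is "scene" or "top"; returns the picture (420x560x3 uint8, red, green, blue); there is no depth.
- get_calibration(name): a dict with "fx", "fy", "cx", "cy" (pixels), "D" ([k1, k2, p1, p2, k3] as OpenCV has them; the pictures are not rectified), "view" (4x4, takes a point from world to camera coordinates). Camera axes: x right, y down, z forward; pixel columns grow to the right and rows downward; lengths in m; the calibration is good to about 2 mm. A picture is of the moment at which its call begins. get_calibration takes no time and is no camera call.
- bot.job_done(): hands the job in; it is judged then, once.
The state is a dict: "time": time; "q": joint angles; "qd": joint speeds; "joint_efforts": joint torques, N m; "ee_pos": TCP position; "tcp_rot": TCP orientation; "wrist_force": force on the tool from outside, world axes, zero at the start; "torque": the same for the moment, N m; "opening": finger opening in m; "grasp_force": force on a finger pad.
Only numpy, scipy, OpenCV 4.12 (cv2) and the standard library are available. Lean on these libraries where they do the work, as an engineer would, in place of code of your own. Each camera call takes 0.05 s, during which the arm holds its last target. There are 200 camera calls.

## Working session

There is one attempt and no reset: what is moved stays moved. The work goes in short steps, Python scripts to look and compute and a tool call to move; the robot and the scene stay as the last step left them, time stands still between calls to the robot, and variables do not carry over. Pictures are saved under pics/ and viewed, at most 10 in all, crops included, and the job is handed in when it is done.

Besides the shell and the picture viewer there is one more tool, called after ">>>" as name(argument=value, ...), one argument or row to a line, values as JSON. carry_out: Moves the arm, as the interface text tells. Shifts and turns lie within -1 to 1; 1 stands for 0.04 m of shift or 0.1 rad of turn. Its arguments: {"type":"object","properties":{"targets":{"type":"string"},"newtons":{"type":"number"}},"required":["targets"]}

```bash
mkdir -p pics; ls; python3 - <<'E'
from workcell import monitor,camera,get_calibration
import cv2
for n in ("scene","top"):
    cv2.imwrite(f"pics/{n}0.png",cv2.cvtColor(camera(n),cv2.COLOR_RGB2BGR))
    print(n,get_calibration(n))
print(monitor.get_obs())
E
```

```text
pics
scene {'fx': 420.8081788817354, 'fy': 420.8081788817354, 'cx': 273.86124704575394, 'cy': 209.42336169381284, 'D': array([0.02478448, 0.        , 0.        , 0.        , 0.        ]), 'view': array([[-0.8229314 , -0.56771029, -0.02211209,  0.43469465],
       [-0.37972486,  0.57855114, -0.72186398,  0.24668311],
       [ 0.42260258, -0.58564802, -0.69168161,  0.69345147],
       [ 0.        ,  0.        ,  0.        ,  1.        ]])}
top {'fx': 503.62375449684305, 'fy': 503.62375449684305, 'cx': 288.22254313420717, 'cy': 205.02634854249973, 'D': array([-0.04947437,  0.        ,  0.        ,  0.        ,  0.        ]), 'view': array([[-2.28732444e-03, -9.99957131e-01,  8.97239644e-03,
         1.92922000e-02],
       [-9.89812766e-01,  9.86649473e-04, -1.42371747e-01,
         5.20141561e-01],
       [ 1.42356791e-01, -9.20664292e-03, -9.89772591e-01,
         1.22684497e+00],
       [ 0.00000000e+00,  0.00000000e+00,  0.00000000e+00,
         1.00000000e+00]])}
{'time': 0.1, 'q': array([-7.19055183e+01,  5.00855547e+00,  1.00392386e+01,  9.50989174e+01,
       -3.05292191e-03,  9.00005752e+01]), 'qd': array([-0.02778894, -0.04343213,  0.13210122, -0.01102873,  0.05364153,
        0.02710727]), 'joint_efforts': array([ 2.46163945e-04, -5.21562552e+01,  4.65654731e+01,  1.60918728e-02,
        2.81438463e-05,  1.33388767e-05]), 'ee_pos': array([ 0.17081846, -0.52280937,  0.40405021]), 'tcp_rot': array([-1.79931766e+02,  3.05360481e-03,  1.80939101e+01]), 'wrist_force': array([ 0.05550833,  0.03710393, -0.36466856]), 'torque': array([-0.02888721,  0.00446153,  0.03065857]), 'grasp_force': 0.0, 'opening': 0.08533320292261035}
```

View pics/scene0.png

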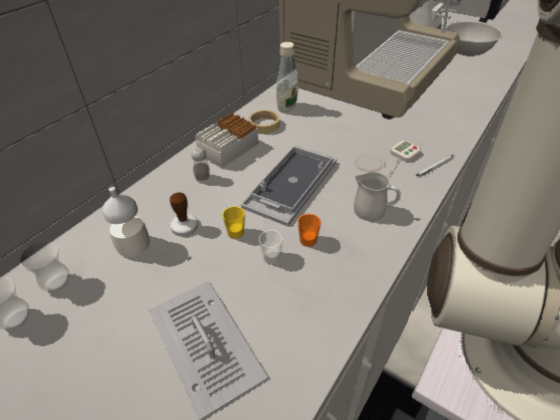

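View pics/top0.png

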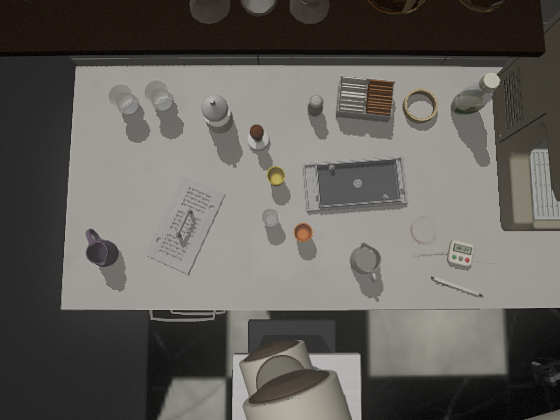

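```bash
cat > h.py <<'E'
import numpy as np,cv2
from workcell import camera,get_calibration
def crop(img,x0,y0,w,h,s):
    c=cv2.resize(img[y0:y0+h,x0:x0+w],None,fx=s,fy=s,interpolation=cv2.INTER_CUBIC)
    for x in range(-(-x0//10)*10,x0+w,10):
        X=int((x-x0+.5)*s); cv2.line(c,(X,0),(X,6),(0,0,255),1); cv2.putText(c,str(x),(X-10,16),0,.35,(0,0,255))
    for y in range(-(-y0//10)*10,y0+h,10):
        Y=int((y-y0+.5)*s); cv2.line(c,(0,Y),(6,Y),(0,0,255),1); cv2.putText(c,str(y),(8,Y+4),0,.35,(0,0,255))
    return c
def ray(n,p):
    k=get_calibration(n);K=np.array([[k['fx'],0,k['cx']],[0,k['fy'],k['cy']],[0,0,1]])
    u=cv2.undistortPoints(np.float64([[p]]),K,k['D'])[0,0];V=k['view'];R=V[:3,:3]
    return -R.T@V[:3,3], R.T@np.array([u[0],u[1],1])
def at(n,p,z):
    c,d=ray(n,p); return c+d*(z-c[2])/d[2]
def tri(pt,ps):
    A=[];b=[]
    for n,p in (("top",pt),("scene",ps)):
        c,d=ray(n,p);d=d/np.linalg.norm(d);M=np.eye(3)-np.outer(d,d);A.append(M);b.append(M@c)
    return np.linalg.lstsq(np.vstack(A),np.hstack(b),rcond=None)[0]
def proj(n,P):
    k=get_calibration(n);K=np.array([[k['fx'],0,k['cx']],[0,k['fy'],k['cy']],[0,0,1]]);V=k['view']
    return cv2.projectPoints(np.float64(P).reshape(-1,1,3),cv2.Rodrigues(V[:3,:3])[0],V[:3,3],K,k['D'])[0].reshape(-1,2)
def get(n): return cv2.cvtColor(camera(n),cv2.COLOR_RGB2BGR)
def pad(ims,W=800,H=600):
    o=np.zeros((H,W,3),np.uint8);x=0
    for i in ims: o[:i.shape[0],x:x+i.shape[1]]=i[:,:W-x];x+=i.shape[1]
    return o
E
python3 - <<'E'
from h import *
t=cv2.imread('pics/top0.png');s=cv2.imread('pics/scene0.png')
a=crop(t,298,148,116,70,6.8);b=crop(t,252,160,70,36*2,3)
cv2.imwrite('pics/c1.png',a)
cv2.imwrite('pics/c2.png',pad([crop(t,144,172,84,106,5.5),crop(t,250,162,66,85,5)]))
cv2.imwrite('pics/c3.png',pad([crop(s,240,142,102,84,4),crop(s,146,278,126,140,3.1)]))
E
```

```text
(no output)
```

View pics/c1.png

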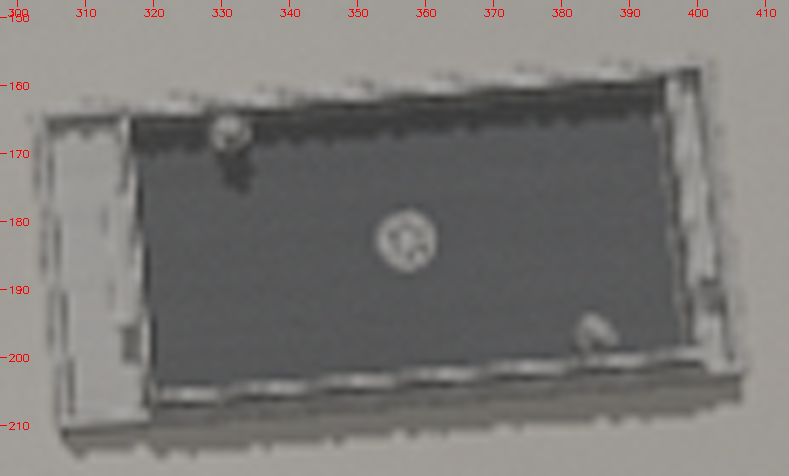

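View pics/c2.png

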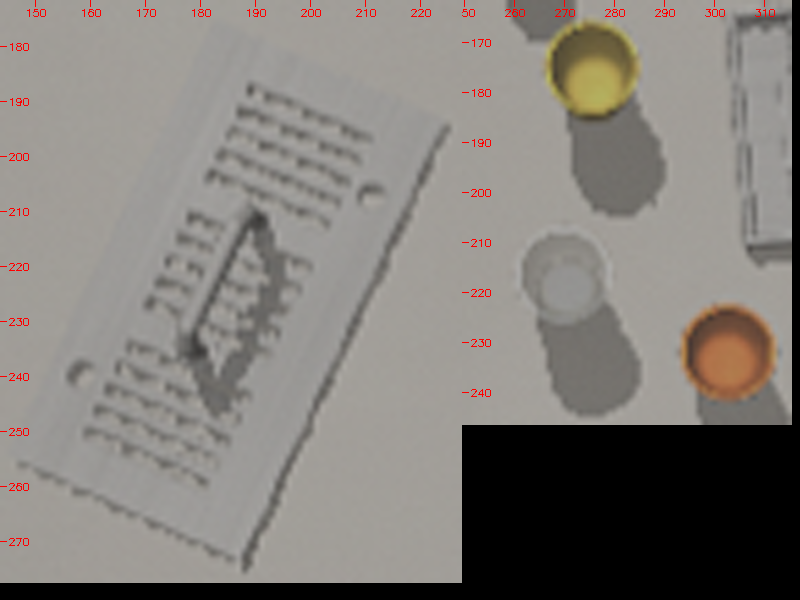

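View pics/c3.png

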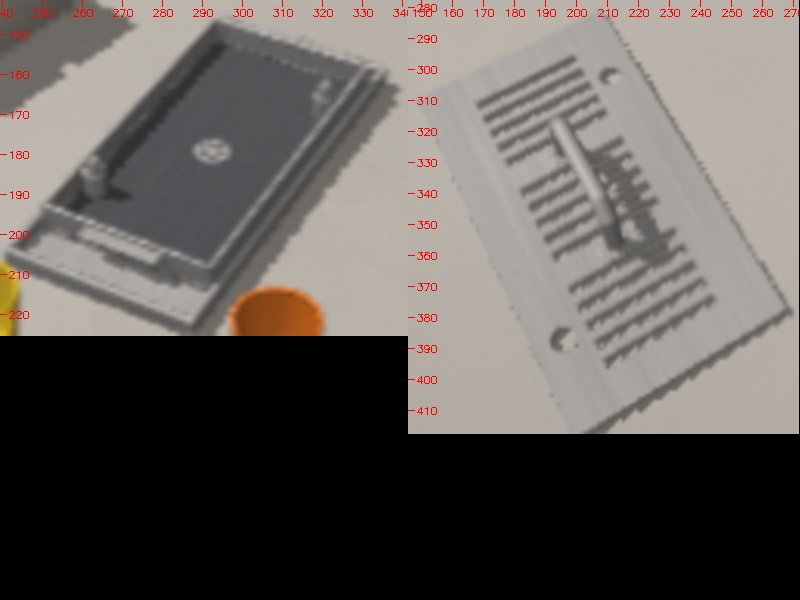

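```bash
python3 - <<'E'
from h import *
np.set_printoptions(precision=4,suppress=True)
for n in("top","scene"): print(n,ray(n,(280,210))[0])
h=np.array([.5,.5])
T=lambda a,b:tri(np.array(a)-h,np.array(b)-h)
print('holes',T((211.6,207.3),(211.2,302.2)),T((158.5,240.4),(196.3,387.7)))
for p in((211.6,207.3),(158.5,240.4)): print(at('top',np.array(p)-h,.004))
for p in((211.2,302.2),(196.3,387.7)): print(at('scene',np.array(p)-h,.004))
print('handle',T((190.5,210.5),(193.7,317.4)),T((178.5,233),(214.4,356.4)))
print('pins',T((331.8,167),(262.75,181.5)),T((385.4,195.8),(320,162.5)))
for n,ps in(('top',((331.8,167),(385.4,195.8))),('scene',((262.75,181.5),(320,162.5)))):
    for p in ps: print(n,at(n,np.array(p)-h,.033))
print('glass mouth',at('top',(270,216.5),.059),'foot',at('top',(270.7,219.5),.003))
print('tray top-view corners z=.013',[at('top',p,.013)[:2] for p in((304.5,165),(307,211),(400.5,157.5),(406,202.5))])
E
```

```text
top [0.3402 0.0301 1.2882]
scene [0.1583 0.5102 0.6673]
holes [0.5208 0.2169 0.0039] [0.4355 0.351  0.0045]
[0.5205 0.2167 0.004 ]
[0.4353 0.3509 0.004 ]
[0.521  0.2171 0.004 ]
[0.436 0.351 0.004]
handle [0.5106 0.2675 0.0287] [0.4503 0.2975 0.0045]
pins [ 0.621  -0.0908  0.0342] [ 0.5461 -0.226   0.0343]
top [ 0.6199 -0.0917  0.033 ]
top [ 0.5454 -0.2267  0.033 ]
scene [ 0.6234 -0.0913  0.033 ]
scene [ 0.5477 -0.2272  0.033 ]
glass mouth [0.4886 0.0635 0.059 ] foot [0.4876 0.0632 0.003 ]
tray top-view corners z=.013 [array([ 0.6283, -0.0242]), array([ 0.5082, -0.0297]), array([ 0.6485, -0.2747]), array([ 0.5299, -0.2848])]
```

>>> carry_out(
  targets="0.5 -0.62 0 0 0 0 1;0.5 -0.62 0 0 0 0 1;0.5 -0.62 0 0 0 0 1;0.5 -0.62 0 0 0 0 1;0.5 -0.62 0 0 0 0 1;0.5 -0.62 0 0 0 0 1;0.5 -0.62 0 0 0 0 1;0.5 -0.62 0 0 0 0 1",
)

```text
time: 0.77
ee_pos: [0.2613, -0.2831, 0.4044]
tcp_rot: [-180.0, 0.0, 18.1]
wrist_force: [0.5, 0.4, -0.2]
opening: 0.0853
grasp_force: 0.0
```

```bash
python3 -c "
from workcell import monitor
o=monitor.get_obs();print(o['q'],o['ee_pos'],o['tcp_rot'])"
```

```text
[-4.72854880e+01 -1.73350201e+01 -1.03096224e+01  9.70395925e+01
  1.01179572e-03  1.14646306e+02] [ 0.26133673 -0.28306111  0.40440162] [-1.79986676e+02  4.99982554e-03  1.80682064e+01]
```

```bash
cat >> h.py <<'E'
def plan(xyz,yaw,n,g=1):
    from workcell import monitor
    from scipy.spatial.transform import Rotation as Ro
    o=monitor.get_obs();p=np.array(o['ee_pos']);y0=o['tcp_rot'][2];dy=(yaw-y0+180)%360-180
    d=(np.array(xyz)-p)/n/.04;rz=-np.radians(dy)/n/.1
    for i in range(n):
        R=Ro.from_euler('xyz',[180,0,y0+dy*i/n],degrees=True)
        v=R.inv().apply(d);print('%.2f %.2f %.2f 0 0 %.2f %g'%(*v,rz,g),end='\n' if i%8==7 else ';')
    print('norm',np.linalg.norm(d),'err',np.linalg.norm(d)*n*.04)
E
python3 -c "
from h import *
plan((.478,.284,.29),156.6,24)"
```

```text
0.40 -0.49 0.12 0 0 -1.01 1;0.45 -0.45 0.12 0 0 -1.01 1;0.49 -0.40 0.12 0 0 -1.01 1;0.53 -0.35 0.12 0 0 -1.01 1;0.56 -0.30 0.12 0 0 -1.01 1;0.59 -0.24 0.12 0 0 -1.01 1;0.61 -0.18 0.12 0 0 -1.01 1;0.62 -0.12 0.12 0 0 -1.01 1
0.63 -0.05 0.12 0 0 -1.01 1;0.63 0.01 0.12 0 0 -1.01 1;0.63 0.07 0.12 0 0 -1.01 1;0.62 0.14 0.12 0 0 -1.01 1;0.60 0.20 0.12 0 0 -1.01 1;0.58 0.26 0.12 0 0 -1.01 1;0.55 0.31 0.12 0 0 -1.01 1;0.51 0.37 0.12 0 0 -1.01 1
0.47 0.42 0.12 0 0 -1.01 1;0.43 0.46 0.12 0 0 -1.01 1;0.38 0.50 0.12 0 0 -1.01 1;0.33 0.54 0.12 0 0 -1.01 1;0.27 0.57 0.12 0 0 -1.01 1;0.21 0.59 0.12 0 0 -1.01 1;0.15 0.61 0.12 0 0 -1.01 1;0.09 0.63 0.12 0 0 -1.01 1
norm 0.6434676133743406 err 0.6177289088393669
```

>>> carry_out(
  targets="0.40 -0.49 0.12 0 0 -1 1;0.45 -0.45 0.12 0 0 -1 1;0.49 -0.40 0.12 0 0 -1 1;0.53 -0.35 0.12 0 0 -1 1;0.56 -0.30 0.12 0 0 -1 1;0.59 -0.24 0.12 0 0 -1 1;0.61 -0.18 0.12 0 0 -1 1;0.62 -0.12 0.12 0 0 -1 1",
)

```text
time: 1.43
ee_pos: [0.3344, -0.0938, 0.3659]
tcp_rot: [180.0, -0.0, 64.2]
wrist_force: [0.7, -0.5, -0.6]
opening: 0.0854
grasp_force: 0.0
```

>>> carry_out(
  targets="0.63 -0.05 0.12 0 0 -1 1;0.63 0.01 0.12 0 0 -1 1;0.63 0.07 0.12 0 0 -1 1;0.62 0.14 0.12 0 0 -1 1;0.60 0.20 0.12 0 0 -1 1;0.58 0.26 0.12 0 0 -1 1;0.55 0.31 0.12 0 0 -1 1;0.51 0.37 0.12 0 0 -1 1",
)

```text
time: 2.1
ee_pos: [0.4084, 0.0947, 0.3274]
tcp_rot: [-180.0, -0.0, 110.1]
wrist_force: [-0.2, -0.2, -0.2]
opening: 0.0852
grasp_force: 0.0
```

>>> carry_out(
  targets="0.47 0.42 0.12 0 0 -1 1;0.43 0.46 0.12 0 0 -1 1;0.38 0.50 0.12 0 0 -1 1;0.33 0.54 0.12 0 0 -1 1;0.27 0.57 0.12 0 0 -1 1;0.21 0.59 0.12 0 0 -1 1;0.15 0.61 0.12 0 0 -1 1;0.09 0.63 0.12 0 0 -1 1",
)

```text
time: 2.77
ee_pos: [0.4835, 0.2818, 0.2888]
tcp_rot: [-180.0, -0.0, 155.9]
wrist_force: [-0.1, -1.0, -0.7]
opening: 0.0854
grasp_force: 0.0
```

```bash
python3 -c "
from h import *
plan((.478,.284,.205),156.6,8)"
```

```text
0.02 -0.00 0.26 0 0 -0.02 1;0.02 -0.00 0.26 0 0 -0.02 1;0.02 -0.00 0.26 0 0 -0.02 1;0.02 -0.00 0.26 0 0 -0.02 1;0.02 -0.00 0.26 0 0 -0.02 1;0.02 -0.00 0.26 0 0 -0.02 1;0.02 -0.00 0.26 0 0 -0.02 1;0.02 -0.00 0.26 0 0 -0.02 1
norm 0.26255417673836845 err 0.08401733655627791
```

>>> carry_out(
  targets="0.02 0 0.29 0 0 -0.02 1;0.02 0 0.29 0 0 -0.02 1;0.02 0 0.29 0 0 -0.02 1;0.02 0 0.29 0 0 -0.02 1;0.02 0 0.29 0 0 -0.02 1;0.02 0 0.29 0 0 -0.02 1;0.02 0 0.29 0 0 -0.02 0.6;0 0 0.28 0 0 0 0.4",
)

```text
time: 3.43
ee_pos: [0.478, 0.2826, 0.196]
tcp_rot: [180.0, 0.0, 156.4]
wrist_force: [0.3, -0.3, -0.4]
opening: 0.0639
grasp_force: 0.0
```

>>> carry_out(
  targets="0 0 0 0 0 0 0;0 0 0 0 0 0 -0.3;0 0 0 0 0 0 -0.6;0 0 0 0 0 0 -1;0 0 0 0 0 0 -1;0 0 0 0 0 0 -1;0 0 0 0 0 0 -1;0 0 0 0 0 0 -1",
  newtons=40,
)

```text
time: 4.1
ee_pos: [0.4785, 0.283, 0.1978]
tcp_rot: [179.9, 0.1, 156.4]
wrist_force: [1.3, -0.3, 5.9]
opening: 0.0084
grasp_force: 39.2
```

>>> carry_out(
  targets="0 0 0 0 0 0 -1;0 0 0 0 0 0 -1;0 0 0 0 0 0 -1;0 0 0 0 0 0 -1;0 0 -0.1 0 0 0 -1;0 0 -0.2 0 0 0 -1;0 0 -0.3 0 0 0 -1;0 0 -0.3 0 0 0 -1",
)

```text
time: 4.77
ee_pos: [0.4779, 0.2828, 0.2336]
tcp_rot: [-179.9, -0.1, 156.4]
wrist_force: [1.5, 0.0, -5.0]
opening: 0.0085
grasp_force: 39.0
```

```bash
python3 -c "
from h import *
plan((.583,-.144,.234),95.0,24,-1)"
```

```text
-0.28 -0.36 -0.00 0 0 0.45 -1;-0.29 -0.35 -0.00 0 0 0.45 -1;-0.31 -0.34 -0.00 0 0 0.45 -1;-0.32 -0.32 -0.00 0 0 0.45 -1;-0.34 -0.31 -0.00 0 0 0.45 -1;-0.35 -0.29 -0.00 0 0 0.45 -1;-0.36 -0.28 -0.00 0 0 0.45 -1;-0.38 -0.26 -0.00 0 0 0.45 -1
-0.39 -0.24 -0.00 0 0 0.45 -1;-0.40 -0.23 -0.00 0 0 0.45 -1;-0.41 -0.21 -0.00 0 0 0.45 -1;-0.42 -0.19 -0.00 0 0 0.45 -1;-0.42 -0.17 -0.00 0 0 0.45 -1;-0.43 -0.15 -0.00 0 0 0.45 -1;-0.44 -0.13 -0.00 0 0 0.45 -1;-0.44 -0.11 -0.00 0 0 0.45 -1
-0.45 -0.09 -0.00 0 0 0.45 -1;-0.45 -0.07 -0.00 0 0 0.45 -1;-0.45 -0.05 -0.00 0 0 0.45 -1;-0.46 -0.03 -0.00 0 0 0.45 -1;-0.46 -0.01 -0.00 0 0 0.45 -1;-0.46 0.01 -0.00 0 0 0.45 -1;-0.46 0.03 -0.00 0 0 0.45 -1;-0.46 0.05 -0.00 0 0 0.45 -1
norm 0.45783347918662204 err 0.4395201400191571
```

>>> carry_out(
  targets="0 0 -0.2 0 0 0 -1;0 0 -0.3 0 0 0 -1;0 0 -0.3 0 0 0 -1;0 0 -0.4 0 0 0 -1;0 0 -0.4 0 0 0 -1;0 0 -0.4 0 0 0 -1;0 0 -0.3 0 0 0 -1;0 0 -0.1 0 0 0 -1",
  newtons=60,
)

```text
time: 5.43
ee_pos: [0.4784, 0.283, 0.3319]
tcp_rot: [179.8, 0.1, 156.4]
wrist_force: [-0.0, 0.2, -4.7]
opening: 0.0077
grasp_force: 58.6
```

>>> carry_out(
  targets="-0.28 -0.36 0 0 0 0.45 -1;-0.29 -0.35 0 0 0 0.45 -1;-0.31 -0.34 0 0 0 0.45 -1;-0.32 -0.32 0 0 0 0.45 -1;-0.34 -0.31 0 0 0 0.45 -1;-0.35 -0.29 0 0 0 0.45 -1;-0.36 -0.28 0 0 0 0.45 -1;-0.38 -0.26 0 0 0 0.45 -1",
)

```text
time: 6.1
ee_pos: [0.5129, 0.14, 0.3287]
tcp_rot: [-180.0, -0.0, 135.7]
wrist_force: [-0.0, -0.2, -4.9]
opening: 0.0075
grasp_force: 58.6
```

>>> carry_out(
  targets="-0.39 -0.24 0 0 0 0.45 -1;-0.40 -0.23 0 0 0 0.45 -1;-0.41 -0.21 0 0 0 0.45 -1;-0.42 -0.19 0 0 0 0.45 -1;-0.42 -0.17 0 0 0 0.45 -1;-0.43 -0.15 0 0 0 0.45 -1;-0.44 -0.13 0 0 0 0.45 -1;-0.44 -0.11 0 0 0 0.45 -1",
)

```text
time: 6.77
ee_pos: [0.5475, -0.0024, 0.3287]
tcp_rot: [-180.0, -0.0, 115.0]
wrist_force: [0.8, -1.0, -4.7]
opening: 0.008
grasp_force: 58.6
```

>>> carry_out(
  targets="-0.45 -0.09 0 0 0 0.45 -1;-0.45 -0.07 0 0 0 0.45 -1;-0.45 -0.05 0 0 0 0.45 -1;-0.46 -0.03 0 0 0 0.45 -1;-0.46 -0.01 0 0 0 0.45 -1;-0.46 0 0 0 0 0.45 -1;-0.46 0.02 0 0 0 0.45 -1;-0.46 0.04 0 0 0 0.45 -1",
)

```text
time: 7.43
ee_pos: [0.5809, -0.1453, 0.3286]
tcp_rot: [-179.9, -0.0, 94.4]
wrist_force: [0.1, 0.2, -4.6]
opening: 0.0076
grasp_force: 58.6
```

>>> carry_out(
  targets="0 0 0.2 0 0 0 -1;0 0 0.3 0 0 0 -1;0 0 0.4 0 0 0 -1;0 0 0.4 0 0 0 -1;0 0 0.4 0 0 0 -1;0 0 0.2 0 0 0 -1;0 0 0 0 0 0 -1;0 0 0 0 0 0 -1",
)

```text
time: 8.1
ee_pos: [0.5806, -0.1439, 0.2527]
tcp_rot: [-179.9, -0.0, 94.6]
wrist_force: [0.5, 0.4, -4.2]
opening: 0.0073
grasp_force: 58.6
```

```bash
python3 - <<'E'
from h import *
t=get('top');s=get('scene');cv2.imwrite('pics/t1.png',t);cv2.imwrite('pics/s1.png',s)
from workcell import monitor
o=monitor.get_obs();print(o['ee_pos'],o['tcp_rot'],o['torque'])
cv2.imwrite('pics/c4.png',np.vstack([pad([crop(t,295,140,120,75,6.6)],800,500-5)]))
cv2.imwrite('pics/c5.png',crop(s,225,125,130,95,6))
E
```

```text
[ 0.58099323 -0.14421897  0.25406047] [1.79930221e+02 2.02422708e-02 9.45516856e+01] [-0.00742839  0.00899565  0.00333226]
```

View pics/c4.png

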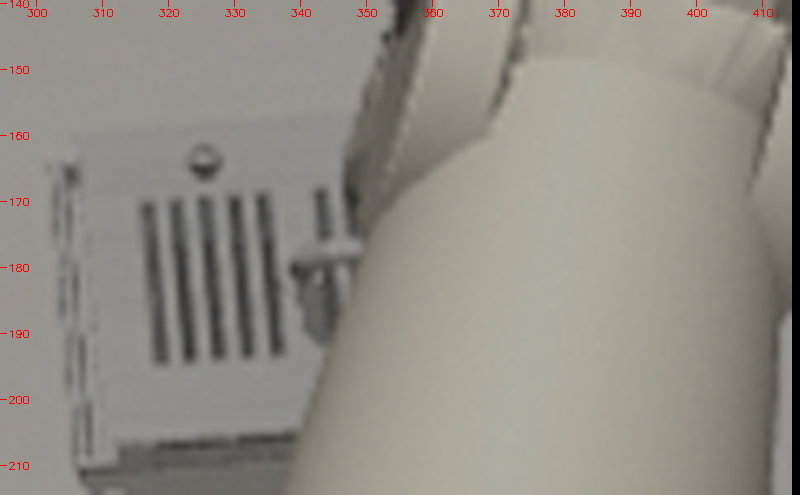

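View pics/c5.png

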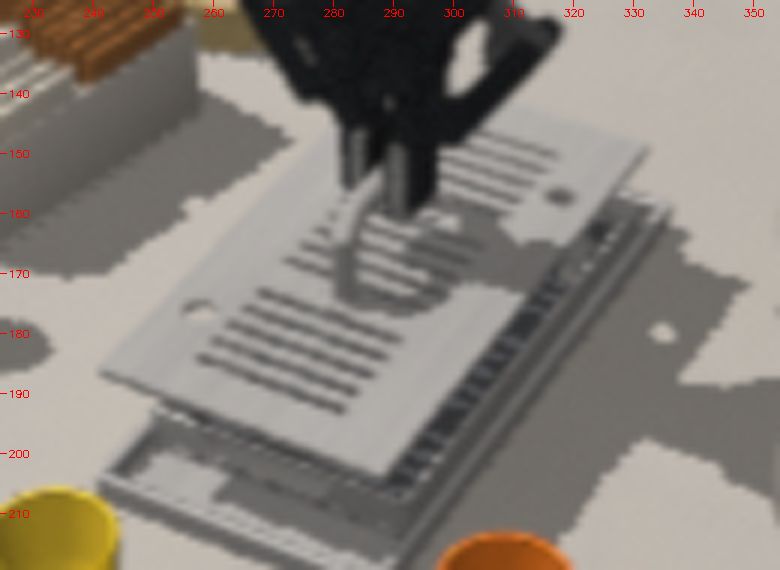

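```bash
python3 - <<'E'
from h import *
np.set_printoptions(precision=4,suppress=True)
print(tri((325.4,163.7),(257.7,176.2)))
for z in(.056,.06):
    a=at('scene',(257.7,176.2),z);b=at('scene',(317.8,157.2),z);d=a-b
    print(z,a,b,(a+b)/2,np.linalg.norm(d),np.degrees(np.arctan2(d[1],d[0]))-55.91,at('top',(325.4,163.7),z))
E
```

```text
[ 0.6216 -0.0741  0.06  ]
0.056 [ 0.6253 -0.0777  0.056 ] [ 0.5465 -0.2146  0.056 ] [ 0.5859 -0.1461  0.056 ] 0.1579704607727327 4.17370324454901 [ 0.6219 -0.0747  0.056 ]
0.06 [ 0.6223 -0.0738  0.06  ] [ 0.544  -0.2099  0.06  ] [ 0.5831 -0.1418  0.06  ] 0.1569368447054209 4.173703244549053 [ 0.621  -0.0744  0.06  ]
```

>>> carry_out(
  targets="0 0 0.08 0 0 -0.09 -1;0 0 0.08 0 0 0 -1;0 0 0.08 0 0 0 -1;0 0 0.08 0 0 0 -1;0 0 0.08 0 0 0 -1;0 0 0.05 0 0 0 -1;0 0 0.03 0 0 0 -1;0 0 0 0 0 0 -1",
)

```text
time: 8.87
ee_pos: [0.5807, -0.1444, 0.2335]
tcp_rot: [-180.0, -0.0, 95.0]
wrist_force: [0.3, 0.6, -5.0]
opening: 0.0076
grasp_force: 58.8
```

>>> carry_out(
  targets="0 0 0.02 0 0 0 -1;0 0 0 0 0 0 -1;0 0 0.02 0 0 0 -1;0 0 0 0 0 0 -1;0 0 0.02 0 0 0 -1;0 0 0 0 0 0 -1;0 0 0 0 0 0 -1;0 0 0 0 0 0 -1",
)

```text
time: 9.53
ee_pos: [0.5808, -0.1444, 0.2315]
tcp_rot: [180.0, 0.0, 95.0]
wrist_force: [-0.7, 0.1, -4.9]
opening: 0.0076
grasp_force: 58.8
```

>>> carry_out(
  targets="0 0 0.01 0 0 0 -1;0 0 0 0 0 0 -1;0 0 0.01 0 0 0 -1;0 0 0 0 0 0 -1;0 0 0.01 0 0 0 -1;0 0 0 0 0 0 -1;0 0 0 0 0 0 -1;0 0 0 0 0 0 -1",
)

```text
time: 10.2
ee_pos: [0.5808, -0.1444, 0.2304]
tcp_rot: [180.0, 0.0, 95.0]
wrist_force: [-0.6, 0.6, -3.6]
opening: 0.0078
grasp_force: 58.9
```

>>> carry_out(
  targets="0 0 0.01 0 0 0 -1;0 0 0 0 0 0 -1;0 0 0.01 0 0 0 -1;0 0 0 0 0 0 -1;0 0 0 0 0 0 -1;0 0 0 0 0 0 -1;0 0 0 0 0 0 -1;0 0 0 0 0 0 -1",
)

```text
time: 10.87
ee_pos: [0.5808, -0.1444, 0.2302]
tcp_rot: [180.0, 0.0, 95.0]
wrist_force: [-2.9, 1.1, 5.7]
opening: 0.0078
grasp_force: 59.8
```

>>> carry_out(
  targets="-0.03 0 0 0 0 0 -1;-0.03 0 0 0 0 0 -1;-0.03 0 0 0 0 0 -1;-0.03 0 0 0 0 0 -1;-0.03 0 0 0 0 0 -1;-0.03 0 0 0 0 0 -1;-0.03 0 0 0 0 0 -1;-0.03 0 0 0 0 0 -1",
)

```text
time: 11.53
ee_pos: [0.582, -0.1534, 0.2302]
tcp_rot: [179.9, -0.1, 95.1]
wrist_force: [-1.3, 6.3, 5.8]
opening: 0.008
grasp_force: 59.8
```

>>> carry_out(
  targets="-0.02 0 0 0 0 0 -1;-0.02 0 0 0 0 0 -1;-0.02 0 0 0 0 0 -1;-0.02 0 0 0 0 0 -1;0 0 0 0 0 0 -1;0 0 0 0 0 0 -1;0 0 0 0 0 0 -1;0 0 0 0 0 0 -1",
)

```text
time: 12.2
ee_pos: [0.5823, -0.1569, 0.23]
tcp_rot: [179.9, -0.0, 95.1]
wrist_force: [1.4, 4.8, 5.0]
opening: 0.008
grasp_force: 59.8
```

>>> carry_out(
  targets="-0.02 0 0 0 0 0 -1;-0.02 0 0 0 0 0 -1;-0.01 0 0 0 0 0 -1;0 0 0 0 0 0 -1;0 0 0 0 0 0 -1;0 0 0 0 0 0 -1;0 0 0 0 0 0 -1;0 0 0 0 0 0 -1",
)

```text
time: 12.87
ee_pos: [0.582, -0.1592, 0.2292]
tcp_rot: [-180.0, -0.0, 95.0]
wrist_force: [-0.6, -0.1, -3.9]
opening: 0.0078
grasp_force: 58.8
```

>>> carry_out(
  targets="0 0 0.01 0 0 0 -1;0 0 0.01 0 0 0 -1;0 0 0.01 0 0 0 -1;0 0 0 0 0 0 -1;0 0 0 0 0 0 -1;0 0 0 0 0 0 -1;0 0 0 0 0 0 -1;0 0 0 0 0 0 -1",
)

```text
time: 13.53
ee_pos: [0.5821, -0.1592, 0.2284]
tcp_rot: [180.0, 0.0, 95.0]
wrist_force: [-0.3, -0.8, -3.1]
opening: 0.0075
grasp_force: 58.9
```

>>> carry_out(
  targets="0 0 0.01 0 0 0 -1;0 0 0.01 0 0 0 -1;0 0 0 0 0 0 -1;0 0 0 0 0 0 -1;0 0 0 0 0 0 -1;0 0 0 0 0 0 -1;0 0 0 0 0 0 -1;0 0 0 0 0 0 -1",
)

```text
time: 14.2
ee_pos: [0.5821, -0.1592, 0.2277]
tcp_rot: [180.0, 0.0, 95.0]
wrist_force: [-1.4, -2.8, 0.0]
opening: 0.008
grasp_force: 59.3
```

```bash
python3 -c "
from workcell import monitor
o=monitor.get_obs();print(o['ee_pos'],o['tcp_rot'],o['wrist_force'],o['torque'])"
```

```text
[ 0.5821399  -0.15923443  0.22769372] [1.79980269e+02 1.69474163e-02 9.50377233e+01] [-1.44853114 -2.76093981  0.03230232] [-0.57292283  0.08000277 -0.03825594]
```

>>> carry_out(
  targets="-0.01 0 0 0 0 0 -1;-0.01 -0.01 0 0 0 0 -1;0 0 0 0 0 0 -1;0 0 0 0 0 0 -1;0 0 0.01 0 0 0 -1;0 0 0.01 0 0 0 -1;0 0 0 0 0 0 -1;0 0 0 0 0 0 -1",
)

```text
time: 14.87
ee_pos: [0.5817, -0.1599, 0.2264]
tcp_rot: [-180.0, -0.0, 95.0]
wrist_force: [0.3, -1.0, -5.0]
opening: 0.008
grasp_force: 58.8
```

```bash
python3 -c "
from workcell import monitor
o=monitor.get_obs();print(o['ee_pos'],o['tcp_rot'],o['wrist_force'],o['torque'])"
```

```text
[ 0.58168401 -0.1599488   0.22641448] [-1.79974914e+02 -1.17024810e-02  9.50424152e+01] [ 0.33222743 -0.95305905 -4.96075433] [-0.37105956 -0.03523021 -0.06026402]
```

>>> carry_out(
  targets="0 0 0.01 0 0 0 -1;0 0 0.01 0 0 0 -1;0 0 0.01 0 0 0 -1;0 0 0.01 0 0 0 -1;0 0 0.01 0 0 0 -1;0 0 0 0 0 0 -1;0 0 0 0 0 0 -1;0 0 0 0 0 0 -1",
)

```text
time: 15.53
ee_pos: [0.5817, -0.16, 0.2247]
tcp_rot: [-180.0, -0.0, 95.0]
wrist_force: [0.1, -2.3, -4.2]
opening: 0.0079
grasp_force: 58.9
```

```bash
python3 -c "
from workcell import monitor
o=monitor.get_obs();print(o['ee_pos'],o['tcp_rot'],o['wrist_force'],o['torque'])"
```

```text
[ 0.58174405 -0.15999421  0.22466119] [-1.79998400e+02 -1.34603337e-03  9.50390223e+01] [ 0.08287162 -2.25808588 -4.20472015] [-0.45749169 -0.05432533 -0.02334075]
```

>>> carry_out(
  targets="-0.01 0 0.01 0 0 0 -1;-0.01 0 0.01 0 0 0 -1;0 0 0.01 0 0 0 -1;0 0 0.01 0 0 0 -1;0 0 0.01 0 0 0 -1;0 0 0.01 0 0 0 -1;0 0 0 0 0 0 -1;0 0 0 0 0 0 -1",
)

```text
time: 16.2
ee_pos: [0.5818, -0.1607, 0.2222]
tcp_rot: [-180.0, -0.0, 95.0]
wrist_force: [-0.0, -1.0, -4.5]
opening: 0.0076
grasp_force: 58.8
```

>>> carry_out(
  targets="0 0 0.01 0 0 0 -1;0 0 0 0 0 0 -1;0 0 0 0 0 0 -1;0 0 0 0 0 0 -1;0 0 0 0 0 0 -1;0 0 0 0 0 0 -1;0 0 0 0 0 0 -1;0 0 0 0 0 0 -1",
)

```text
time: 16.87
ee_pos: [0.5818, -0.1608, 0.2219]
tcp_rot: [180.0, 0.0, 95.0]
wrist_force: [-0.9, -0.3, -5.3]
opening: 0.0078
grasp_force: 58.8
```

>>> carry_out(
  targets="0 0 0.01 0 0 0 -1;0 0 0 0 0 0 -1;0 0 0.01 0 0 0 -1;0 0 0 0 0 0 -1;0 0 0.01 0 0 0 -1;0 0 0 0 0 0 -1;0 0 0 0 0 0 -1;0 0 0 0 0 0 -1",
)

```text
time: 17.53
ee_pos: [0.5819, -0.1608, 0.2214]
tcp_rot: [180.0, 0.0, 95.0]
wrist_force: [-2.8, 1.3, 6.1]
opening: 0.0076
grasp_force: 59.7
```

>>> carry_out(
  targets="0 0 0 0 0 0 -0.7;0 0 0 0 0 0 -0.6;0 0 0 0 0 0 -0.5;0 0 0 0 0 0 -0.4;0 0 0 0 0 0 -0.2;0 0 0 0 0 0 0;0 0 0 0 0 0 0;0 0 0 0 0 0 0",
  newtons=20,
)

```text
time: 18.2
ee_pos: [0.5818, -0.1608, 0.2207]
tcp_rot: [180.0, -0.0, 95.0]
wrist_force: [-0.9, 0.1, 0.1]
opening: 0.0425
grasp_force: 0.0
```

>>> carry_out(
  targets="0 0 -0.1 0 0 0 0;0 0 -0.2 0 0 0 0;0 0 -0.4 0 0 0 0;0 0 -0.6 0 0 0 0;0 0 -0.6 0 0 0 0.3;0 0 -0.4 0 0 0 0.3;0 0 -0.3 0 0 0 0.4;0 0 -0.2 0 0 0 0.5",
)

```text
time: 18.87
ee_pos: [0.5819, -0.1608, 0.3348]
tcp_rot: [179.9, 0.0, 95.0]
wrist_force: [-0.3, -0.3, -0.0]
opening: 0.0642
grasp_force: 0.0
```

```bash
python3 - <<'E'
from h import *
for p in((275.6,174),(303,231)): print(at('top',p,.04))
plan((.488,.0633,.25),28,16,.6)
t=get('top');s=get('scene')
cv2.imwrite('pics/c6.png',pad([crop(s,225,125,130,140,4),crop(t,295,140,70,75,4)]))
E
```

```text
[0.5989822  0.05017239 0.04      ]
[ 0.45447121 -0.01813558  0.04      ]
0.36 -0.12 0.13 0 0 0.73 0.6;0.35 -0.14 0.13 0 0 0.73 0.6;0.34 -0.17 0.13 0 0 0.73 0.6;0.33 -0.19 0.13 0 0 0.73 0.6;0.31 -0.21 0.13 0 0 0.73 0.6;0.30 -0.24 0.13 0 0 0.73 0.6;0.28 -0.26 0.13 0 0 0.73 0.6;0.26 -0.28 0.13 0 0 0.73 0.6
0.24 -0.30 0.13 0 0 0.73 0.6;0.22 -0.31 0.13 0 0 0.73 0.6;0.19 -0.33 0.13 0 0 0.73 0.6;0.17 -0.34 0.13 0 0 0.73 0.6;0.14 -0.35 0.13 0 0 0.73 0.6;0.12 -0.36 0.13 0 0 0.73 0.6;0.09 -0.37 0.13 0 0 0.73 0.6;0.06 -0.37 0.13 0 0 0.73 0.6
norm 0.402146512522381 err 0.2573737680143238
```

View pics/c6.png

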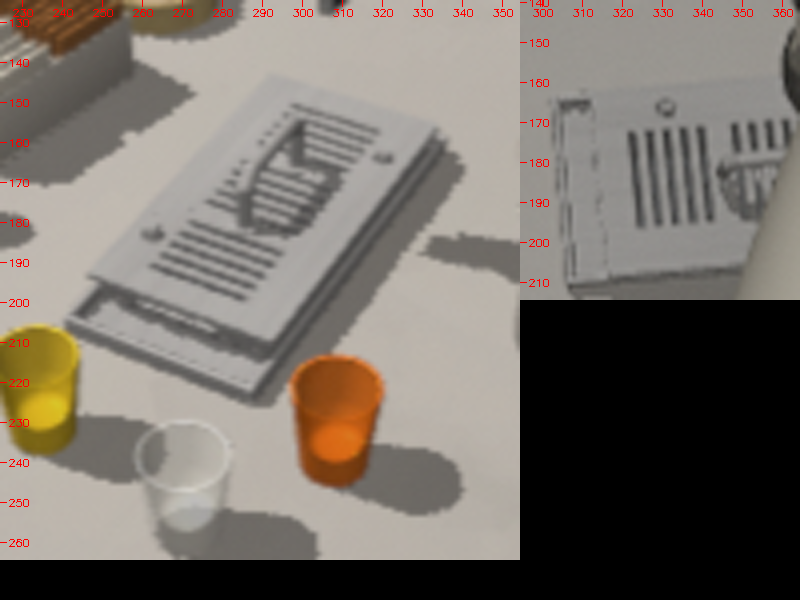

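>>> carry_out(
  targets="0.36 -0.12 0.05 0 0 0.73 0.6;0.35 -0.14 0.05 0 0 0.73 0.6;0.34 -0.17 0.05 0 0 0.73 0.6;0.33 -0.19 0.05 0 0 0.73 0.6;0.31 -0.21 0.1 0 0 0.73 0.6;0.30 -0.24 0.1 0 0 0.73 0.6;0.28 -0.26 0.1 0 0 0.73 0.6;0.26 -0.28 0.1 0 0 0.73 0.6",
)

```text
time: 19.63
ee_pos: [0.534, -0.048, 0.3071]
tcp_rot: [-179.9, 0.0, 61.4]
wrist_force: [-0.1, 0.6, 0.0]
opening: 0.0682
grasp_force: 0.0
```

>>> carry_out(
  targets="0.24 -0.30 0.13 0 0 0.73 0.6;0.22 -0.31 0.13 0 0 0.73 0.6;0.19 -0.33 0.13 0 0 0.73 0.6;0.17 -0.34 0.13 0 0 0.73 0.6;0.14 -0.35 0.13 0 0 0.73 0.6;0.12 -0.36 0.13 0 0 0.73 0.6;0.09 -0.37 0.13 0 0 0.73 0.6;0.06 -0.37 0.13 0 0 0.73 0.6",
)

```text
time: 20.3
ee_pos: [0.4869, 0.0639, 0.2655]
tcp_rot: [-180.0, 0.1, 27.9]
wrist_force: [0.9, 0.5, -0.3]
opening: 0.0683
grasp_force: 0.0
```

```bash
python3 - <<'E'
from h import *
print(tri((270,216.5),(270.2,238.2)),at('scene',(270.2,238.2),.059),at('scene',(271.2,253),.004))
plan((.488,.0633,.183),28,8,.6)
E
```

```text
[0.48980486 0.06408934 0.05724593] [0.48991101 0.06582633 0.059     ] [0.49464385 0.05816581 0.004     ]
0.00 0.00 0.26 0 0 -0.00 0.6;0.00 0.00 0.26 0 0 -0.00 0.6;0.00 0.00 0.26 0 0 -0.00 0.6;0.00 0.00 0.26 0 0 -0.00 0.6;0.00 0.00 0.26 0 0 -0.00 0.6;0.00 0.00 0.26 0 0 -0.00 0.6;0.00 0.00 0.26 0 0 -0.00 0.6;0.00 0.00 0.26 0 0 -0.00 0.6
norm 0.2578475897445375 err 0.08251122871825199
```

>>> carry_out(
  targets="0.04 0.02 0.2 0 0 0 0.6;0 0 0.3 0 0 0 0.6;0 0 0.3 0 0 0 0.6;0 0 0.3 0 0 0 0.6;0 0 0.3 0 0 0 0.6;0 0 0.3 0 0 0 0.6;0 0 0.25 0 0 0 0.6;0 0 0.1 0 0 0 0.6",
)

```text
time: 20.97
ee_pos: [0.489, 0.0631, 0.1829]
tcp_rot: [-180.0, 0.1, 28.1]
wrist_force: [-0.7, -0.4, 0.8]
opening: 0.0684
grasp_force: 0.0
```

>>> carry_out(
  targets="0 0 0 0 0 0 0.5;0 0 0 0 0 0 0.4;0 0 0 0 0 0 0.3;0 0 0 0 0 0 0.2;0 0 0 0 0 0 0.1;0 0 0 0 0 0 0;0 0 0 0 0 0 -0.2;0 0 0 0 0 0 -0.4",
  newtons=20,
)

```text
time: 21.63
ee_pos: [0.4896, 0.0635, 0.1857]
tcp_rot: [180.0, -0.1, 28.1]
wrist_force: [-0.4, 1.5, 5.5]
opening: 0.0443
grasp_force: 19.7
```

>>> carry_out(
  targets="0 0 0 0 0 0 -0.6;0 0 0 0 0 0 -0.6;0 0 0 0 0 0 -0.6;0 0 0 0 0 0 -0.6;0 0 0 0 0 0 -0.6;0 0 0 0 0 0 -0.6;0 0 0 0 0 0 -0.6;0 0 0 0 0 0 -0.6",
)

```text
time: 22.3
ee_pos: [0.4897, 0.0635, 0.1857]
tcp_rot: [180.0, -0.1, 28.1]
wrist_force: [-0.8, 1.1, 5.5]
opening: 0.0438
grasp_force: 19.7
```

>>> carry_out(
  targets="0 0 -0.15 0 0 0 -0.6;0 0 -0.3 0 0 0 -0.6;0 0 -0.4 0 0 0 -0.6;0 0 -0.5 0 0 0 -0.6;0 0 -0.5 0 0 0 -0.6;0 0 -0.5 0 0 0 -0.6;0 0 -0.4 0 0 0 -0.6;0 0 -0.2 0 0 0 -0.6",
)

```text
time: 22.97
ee_pos: [0.4896, 0.0634, 0.3061]
tcp_rot: [179.9, -0.2, 28.1]
wrist_force: [1.2, -0.1, -0.7]
opening: 0.0441
grasp_force: 20.5
```

```bash
python3 - <<'E'
from h import *
plan((.577,-.0873,.3),95,24,-.6)
E
```

```text
0.01 0.18 0.01 0 0 -0.49 -0.6;-0.00 0.18 0.01 0 0 -0.49 -0.6;-0.01 0.18 0.01 0 0 -0.49 -0.6;-0.02 0.18 0.01 0 0 -0.49 -0.6;-0.03 0.18 0.01 0 0 -0.49 -0.6;-0.04 0.18 0.01 0 0 -0.49 -0.6;-0.05 0.18 0.01 0 0 -0.49 -0.6;-0.05 0.17 0.01 0 0 -0.49 -0.6
-0.06 0.17 0.01 0 0 -0.49 -0.6;-0.07 0.17 0.01 0 0 -0.49 -0.6;-0.08 0.16 0.01 0 0 -0.49 -0.6;-0.09 0.16 0.01 0 0 -0.49 -0.6;-0.09 0.15 0.01 0 0 -0.49 -0.6;-0.10 0.15 0.01 0 0 -0.49 -0.6;-0.11 0.14 0.01 0 0 -0.49 -0.6;-0.12 0.14 0.01 0 0 -0.49 -0.6
-0.12 0.13 0.01 0 0 -0.49 -0.6;-0.13 0.13 0.01 0 0 -0.49 -0.6;-0.14 0.12 0.01 0 0 -0.49 -0.6;-0.14 0.11 0.01 0 0 -0.49 -0.6;-0.15 0.11 0.01 0 0 -0.49 -0.6;-0.15 0.10 0.01 0 0 -0.49 -0.6;-0.16 0.09 0.01 0 0 -0.49 -0.6;-0.16 0.08 0.01 0 0 -0.49 -0.6
norm 0.1815337149528929 err 0.1742723663547772
```

>>> carry_out(
  targets="0.01 0.18 0 0 0 -0.49 -0.6;0 0.18 0 0 0 -0.49 -0.6;-0.01 0.18 0 0 0 -0.49 -0.6;-0.02 0.18 0 0 0 -0.49 -0.6;-0.03 0.18 0 0 0 -0.49 -0.6;-0.04 0.18 0 0 0 -0.49 -0.6;-0.05 0.18 0 0 0 -0.49 -0.6;-0.05 0.17 0 0 0 -0.49 -0.6",
)

```text
time: 23.63
ee_pos: [0.5189, 0.0129, 0.303]
tcp_rot: [-180.0, 0.0, 50.7]
wrist_force: [-1.2, 0.4, -0.3]
opening: 0.0437
grasp_force: 20.5
```

>>> carry_out(
  targets="-0.06 0.17 0 0 0 -0.49 -0.6;-0.07 0.17 0 0 0 -0.49 -0.6;-0.08 0.16 0 0 0 -0.49 -0.6;-0.09 0.16 0 0 0 -0.49 -0.6;-0.09 0.15 0 0 0 -0.49 -0.6;-0.10 0.15 0 0 0 -0.49 -0.6;-0.11 0.14 0 0 0 -0.49 -0.6;-0.12 0.14 0 0 0 -0.49 -0.6",
)

```text
time: 24.3
ee_pos: [0.548, -0.037, 0.303]
tcp_rot: [-180.0, 0.0, 73.2]
wrist_force: [-0.8, -0.3, -0.0]
opening: 0.0438
grasp_force: 20.5
```

>>> carry_out(
  targets="-0.12 0.13 0 0 0 -0.49 -0.6;-0.13 0.13 0 0 0 -0.49 -0.6;-0.14 0.12 0 0 0 -0.49 -0.6;-0.14 0.11 0 0 0 -0.49 -0.6;-0.15 0.11 0 0 0 -0.49 -0.6;-0.15 0.10 0 0 0 -0.49 -0.6;-0.16 0.09 0 0 0 -0.49 -0.6;-0.16 0.08 0 0 0 -0.49 -0.6",
)

```text
time: 24.97
ee_pos: [0.577, -0.0873, 0.3029]
tcp_rot: [-180.0, -0.0, 95.6]
wrist_force: [0.4, -0.1, -1.0]
opening: 0.0438
grasp_force: 20.5
```

>>> carry_out(
  targets="0 0 0.2 0 0 0 -0.6;0 0 0.3 0 0 0 -0.6;0 0 0.3 0 0 0 -0.6;0 0 0.3 0 0 0 -0.6;0 0 0.3 0 0 0 -0.6;0 0 0.3 0 0 0 -0.6;0 0 0.2 0 0 0 -0.6;0 0 0 0 0 0 -0.6",
)

```text
time: 25.63
ee_pos: [0.5763, -0.0867, 0.2245]
tcp_rot: [-179.8, -0.0, 95.5]
wrist_force: [-0.4, -0.1, -0.6]
opening: 0.044
grasp_force: 20.5
```

```bash
python3 - <<'E'
from h import *
plan((.577,-.0873,.216),95,8,-.6)
s=get('scene');t=get('top')
cv2.imwrite('pics/c7.png',pad([crop(s,225,125,130,140,4),crop(t,295,140,70,75,4)]))
E
```

```text
-0.00 0.00 0.03 0 0 0.01 -0.6;-0.00 0.00 0.03 0 0 0.01 -0.6;-0.00 0.00 0.03 0 0 0.01 -0.6;-0.00 0.00 0.03 0 0 0.01 -0.6;-0.00 0.00 0.03 0 0 0.01 -0.6;-0.00 0.00 0.03 0 0 0.01 -0.6;-0.00 0.00 0.03 0 0 0.01 -0.6;-0.00 0.00 0.03 0 0 0.01 -0.6
norm 0.02681050741888376 err 0.008579362374042802
```

View pics/c7.png

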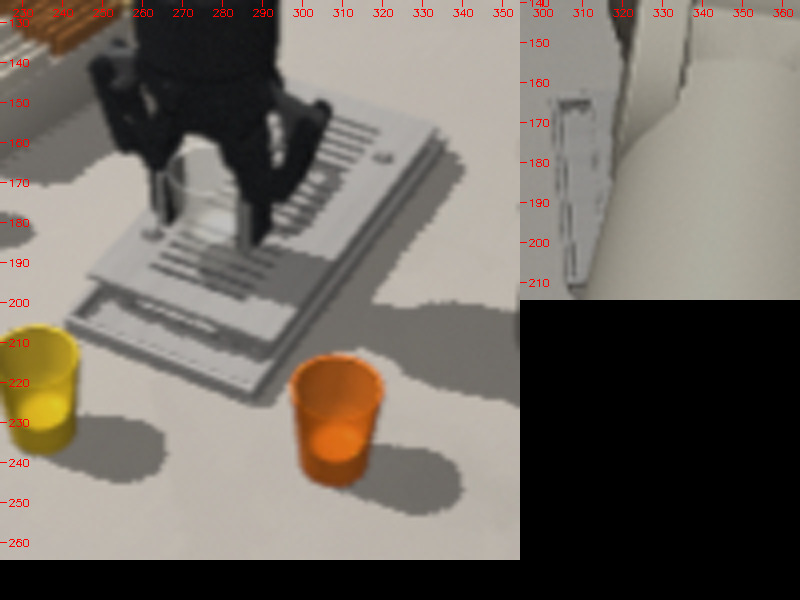

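>>> carry_out(
  targets="0 0 0.03 0 0 0 -0.6;0 0 0.03 0 0 0 -0.6;0 0 0.03 0 0 0 -0.6;0 0 0.03 0 0 0 -0.6;0 0 0.03 0 0 0 -0.6;0 0 0.03 0 0 0 -0.6;0 0 0.01 0 0 0 -0.6;0 0 0 0 0 0 -0.6",
)

```text
time: 26.4
ee_pos: [0.5769, -0.0869, 0.2193]
tcp_rot: [-180.0, -0.0, 95.5]
wrist_force: [0.3, -0.3, -0.9]
opening: 0.0441
grasp_force: 20.5
```

>>> carry_out(
  targets="0 0 0.01 0 0 0 -0.6;0 0 0.01 0 0 0 -0.6;0 0 0 0 0 0 -0.6;0 0 0.01 0 0 0 -0.6;0 0 0 0 0 0 -0.6;0 0 0 0 0 0 -0.6;0 0 0 0 0 0 -0.6;0 0 0 0 0 0 -0.6",
)

```text
time: 27.07
ee_pos: [0.577, -0.0869, 0.2183]
tcp_rot: [180.0, -0.0, 95.5]
wrist_force: [0.2, 0.0, -1.0]
opening: 0.0439
grasp_force: 20.5
```

Still free; about 4–5 mm to go.

>>> carry_out(
  targets="0 0 0.02 0 0 0 -0.6;0 0 0.02 0 0 0 -0.6;0 0 0.02 0 0 0 -0.6;0 0 0.02 0 0 0 -0.6;0 0 0 0 0 0 -0.6;0 0 0 0 0 0 -0.6;0 0 0 0 0 0 -0.6;0 0 0 0 0 0 -0.6",
)

```text
time: 27.73
ee_pos: [0.577, -0.0869, 0.2151]
tcp_rot: [180.0, 0.0, 95.5]
wrist_force: [-0.3, 0.5, -0.7]
opening: 0.0437
grasp_force: 20.5
```

>>> carry_out(
  targets="0 0 0.01 0 0 0 -0.6;0 0 0 0 0 0 -0.6;0 0 0.01 0 0 0 -0.6;0 0 0 0 0 0 -0.6;0 0 0 0 0 0 -0.6;0 0 0 0 0 0 -0.6;0 0 0 0 0 0 -0.6;0 0 0 0 0 0 -0.6",
)

```text
time: 28.4
ee_pos: [0.577, -0.0869, 0.2143]
tcp_rot: [-180.0, -0.0, 95.5]
wrist_force: [-0.2, 0.4, -0.9]
opening: 0.0439
grasp_force: 20.5
```

>>> carry_out(
  targets="0 0 0.01 0 0 0 -0.6;0 0 0 0 0 0 -0.6;0 0 0.01 0 0 0 -0.6;0 0 0 0 0 0 -0.6;0 0 0 0 0 0 -0.6;0 0 0 0 0 0 -0.6;0 0 0 0 0 0 -0.6;0 0 0 0 0 0 -0.6",
)

```text
time: 29.07
ee_pos: [0.577, -0.0869, 0.2137]
tcp_rot: [180.0, 0.0, 95.5]
wrist_force: [-0.9, 0.1, 4.4]
opening: 0.0441
grasp_force: 20.5
```

Contact at the expected height; open slowly and withdraw.

>>> carry_out(
  targets="0 0 0 0 0 0 0.1;0 0 0 0 0 0 0.15;0 0 0 0 0 0 0.2;0 0 0 0 0 0 0.3;0 0 0 0 0 0 0.4;0 0 0 0 0 0 0.5;0 0 0 0 0 0 0.5;0 0 0 0 0 0 0.5",
)

```text
time: 29.73
ee_pos: [0.577, -0.0869, 0.2135]
tcp_rot: [-180.0, -0.0, 95.5]
wrist_force: [0.1, 0.3, -0.1]
opening: 0.0641
grasp_force: 0.0
```

>>> carry_out(
  targets="0 0 -0.1 0 0 0 0.5;0 0 -0.2 0 0 0 0.5;0 0 -0.4 0 0 0 0.5;0 0 -0.6 0 0 0 0.5;0 0 -0.7 0 0 0 0.5;0 0 -0.7 0 0 0 0.5;0 0 -0.4 0 0 0 0.5;0 0 -0.2 0 0 0 0.5",
)

```text
time: 30.4
ee_pos: [0.5771, -0.0869, 0.3493]
tcp_rot: [179.7, 0.1, 95.5]
wrist_force: [-0.4, 0.0, -0.3]
opening: 0.0639
grasp_force: 0.0
```

```bash
python3 - <<'E'
from h import *
s=get('scene');t=get('top')
cv2.imwrite('pics/c8.png',pad([crop(s,225,125,190,100,4.2)]))
E
```

```text
(no output)
```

View pics/c8.png

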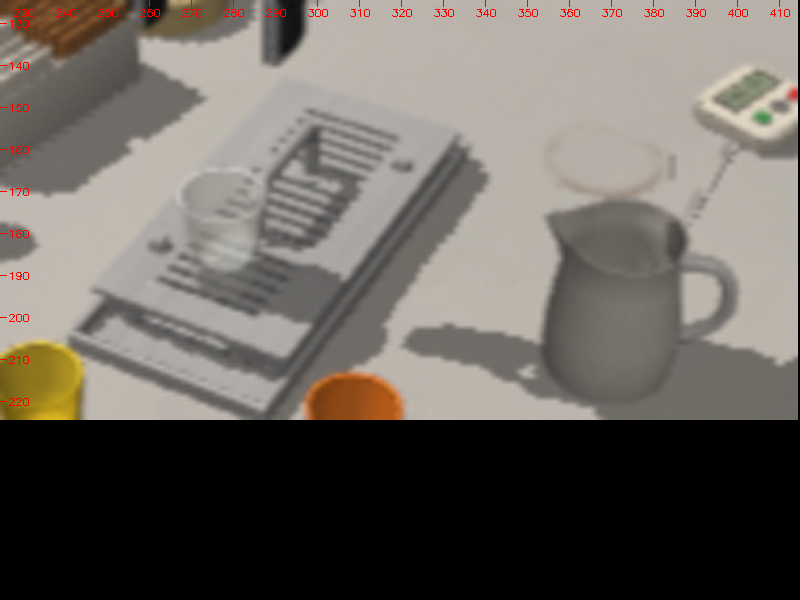

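The glass stands upright on the seated plate (scene about 278,178), between the handle and the near end. Both pins show through their holes (262,182 and 320,163), and the pitcher is untouched.

```bash
python3 -c "
from workcell import bot
print(bot.job_done())"
```

```text
the job is handed in; nothing more can be done
None
```

The drainer plate is seated flat over both pins and released, the shot glass stands upright on it, the milk pitcher and tamper were never touched, and the job was handed in at about 30 s.

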